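Switch on the lamp behind the cubby's lip with a bent rod

ROBOT

A 6-joint arm with a two-finger parallel gripper is mounted at the origin on the work surface. World frame = base frame: x ahead of the robot, y to its left, z up, the work surface at z = 0. Lengths are in m, angles in degrees, forces in N, time in s.
With the tool pointing down it reaches from about 0.4 to 0.825 m from the base axis. Payload 7 kg.
Tool frame: the origin (TCP) lies between the finger pads; the fingertips stand 19 mm ahead of it and the grasp point (between the pads) is the TCP; x points along the fingers, y is the direction in which the jaws open and shut, and the axes are right-handed (so a half turn about x gives the same grasp; the last joint's range is limited). The gripper opens to 88 mm and grips with 3 to 60 N. Pads are 19 mm wide; open, the fingers measure 130 mm over their backs; the gripper's body (78 mm by 193 mm) begins 47 mm behind the grasp point.
Start: joints at [91.908, 20.546, 0.682, 0, -70.136, -16.507], TCP at [0.17, 0.653, 0.246] pointing down, gripper open.
Joint ranges: [-176.03, 176.03], [-82.01, 121.73], [-58.28, 71.71], [-173.87, 95.51], [-174.79, -0.11], [-173.66, 173.66]. Speed limits (degrees/s): [136.94, 136.94, 172.46, 180, 180, 180].

INTERFACE

Orientations are given as [roll, pitch, yaw] about the fixed x, y, z axes, in that order (R = Rz(yaw) Ry(pitch) Rx(roll)).
In Python, from plant import r gives the robot as it stands.
- The arm moves only by the tool send_rows, never from a script. Its argument "plan" is a list of rows, each a list of 2 entries, a list of its own where there are three numbers: the shift along the tool's x, y, z scaled (see below), then the turn, a rotation vector about the tool's x, y, z scaled (see below). A call has exactly 5 rows; each row is the pose to reach, as a shift and turn from the pose measured when the call began, along the tool's axes at that moment; what a row does not reach only later rows make up. The controller multiplies each number of a shift by 0.15 m and each number of a turn by pi/4 rad. A row lasts 1/10 s, in which the tool goes at most 50 mm and 8.59 degrees, less where a joint would pass 70% of its speed; a pose out of reach is approached as far as the arm can. A call with a number of a shift or a turn outside -1 to 1 is refused whole. A call with a gripper value outside its range is refused whole. "jaw" is the opening, from -1 (shut) to 1 (fully open), so that 0 is half open, set as the call begins (left out, the last holds). The fingers move at their own pace and stop on an object; "force" is the grip in N (left out, the last holds). Time passes only in rows, so rows that repeat a pose let the fingers close, or fill a call up. It gives the time, the measured TCP pose, the force and the opening at its end, in the units of the state.
- r.get_state(): the state, without advancing time (a new reading comes with each control period).
- r.capture(name): name is "scene" or "top" or "wrist"; returns a dict with "color" (480x640x3 uint8, red, green, blue), "range_z" (480x640 float32, m along the optical axis (not along the pixel's ray), 0 where there is no reading), "mtx" (3x3 intrinsics, pixels), "k1" (the pictures are not rectified: a ray, as slopes to the right and down, at radius r is drawn at 1 + k1 r^2 times it, then the intrinsics apply), "pose" (4x4, takes a point from camera to world coordinates). Camera axes: x right, y down, z forward; pixel columns grow to the right and rows downward; lengths in m; the calibration is good to about 2 mm. A picture is of the moment at which its call begins.
- r.close_job(): hands the job in, once; it reports no verdict.
Trained networks look in a picture, given as the dict that the camera call returned (one of the last four; its "shot" number tells which), for a name from the list of things; names that differ only in an ending like _2 or _b are one class to them, and where a whole thing is asked for, a point or a joint stands for the part that bears it (a point fixed in the world has none). Each returns a list of dicts, best first, with "score" (0 to 1); they miss things now and then, are a little off and sometimes report something else, mostly with a low value. They report only what shows in the picture. A call takes as long as a camera call. They do not tell look-alikes from the thing itself.
- r.find_in(picture, target): "uv" ([column, row] in pixels, amid what is visible of it).
- r.trace(picture, target): "mask" (480x640 bool, what is visible of it) and "uv" ([column, row] in pixels, amid what is visible of it).
The state is a dict: "time_s": time; "joints": joint angles; "qd": joint speeds; "joint_torque": joint torques, N m; "tcp_pos": TCP position; "eef_rot": TCP orientation; "contact_force": force on the tool from outside, world axes, zero at the start; "moment": the same for the moment, N m; "gripper_width": finger opening in m.
Only numpy, scipy, OpenCV 4.12 (cv2) and the standard library are available. Lean on these libraries where they do the work, as an engineer would, in place of code of your own. Each camera call takes 0.05 s, during which the arm holds its last target. There are 200 camera calls.

TASK

Take the bent rod from its forked rest, reach over the front lip of the cubby with it and pull the desk lamp's toggle all the way towards the cubby's front, then keep pulling it firmly but gently against its stop for a good second so that it latches on. Work the toggle with the rod only, never force it hard, do not bump the lip or disturb the other things, and lay the rod back in both forks of its rest as you found it.

Things in the scene. Friction and masses are not known exactly. Their poses are not given: they have to be found in the camera images.
- rod: Bent rod, 180 g: black plastic handle 130 mm long, 16 wide, 20 high; from its front end an 8 mm steel rod runs forward, then bends straight down. Origin at the handle's centre; x along the handle to the bend, z up as it lies in the rest. The down-pointing leg is 160 mm ahead of the origin and ends 75 mm below it. Pulled at its tip it can twist in a weak grip.
- rod_tip (a point): Lower end of the rod's down-pointing leg (round, radius 4 mm), at 160, 0, -75 mm in the rod's frame.
- rest: Fixed steel rest for the rod: foot 150x80x12 mm, two forked uprights 12 mm thick at x = -52 and +52 mm. The handle lies on fork floors 100 mm up, between flared prongs (about 25 mm apart at the bottom, 32 at the top, 123 up); its sides are free between the forks. Origin under the foot on the worktop; x along the rod to its bend. The lying rod's origin is at 0 (+-6), 0, 110 mm.
- cubby: Fixed open-topped cubby of painted MDF, outside 222 mm (x) by 372 mm (y), walls 16 mm thick and 100 mm high all round. Origin on the worktop at its centre; its front lip is the wall on its -x side (outer face at x = -111 mm, inner face at -95 mm).
- lamp: Cream plastic desk lamp fixed in the cubby: base 130 (x) by 110 (y) by 40 mm high; pole 12 mm thick at x 50, y -38 mm; shade of radius 46 mm at x 55, y -100 mm, 238 to 293 mm up. Origin under the base's centre on the worktop; -x faces the lip. The toggle stands on the base's top.
- switch (a point): Nominal place of the toggle's hinge on the lamp: 20 mm to the lip's side of the base's centre, 43 mm up; lamp's axes. The real switch plate was fitted up to 12 mm either way from it along the lamp's x and stays put: find it by feel. Black paddle 45 mm long, 22 wide (y), 7 thick, hinged about y; at the start it leans 0.25 to 0.35 rad to +x, top about 85 to 88 mm up.
- toggle (a joint): Toggle angle, rad: 0 leans 0.35 rad away from the lip (off); grows as pulled towards the lip; rigid stop at 0.7, leaning 0.35 rad to the lip (on). Dry friction 0.06 N m (about 2 N at 30 mm above the hinge); stays where left. It latches on when the rod pulls it against the stop with 4 to 7 N for a full second; over 9 N breaks it.
- charger: Bystander: loose sand-coloured charger with a flap on top, 100 by 70 by 52 mm, 350 g, in the cubby beside the lamp (+y side). Origin under its centre.
- jar: Bystander: loose small glass jar with a steel screw-top lid, radius 30 mm, 75 mm high. Origin under its centre.
- tray: Bystander: loose stainless steel tray 90 by 150 by 18 mm. Origin under its centre.
- pick: Bystander: small blue cleaning pick, 115 mm long, 10 mm thick, lying in the tray along its y. Origin under its middle.
Mind the look-alikes: they are no part of the job. What is meant by the rod is not turquoise, and is the larger of those in its own colour.

How it is judged (in metres and radians):
On the way, in this order (a step that is already met when the one before it is completed fails the run):
1. the rod is lifted out of its rest in the gripper (z of rod in the frame of rest above 0.14 m and contact force between the fingers and rod above 1 N), for 0.2 s.
2. the rod holds the toggle against its on stop with more than 3 N for 0.8 s (value of joint toggle above 0.62 rad and contact force between rod and lamp above 3 N and contact force between the fingers and rod above 1 N), for 0.8 s.
At the end, for the whole second after the job is handed in: The toggle reads over 0.62 rad (on), and the rod lies still and level in both forks of its rest, handle down on the fork floors (origin within 20 mm along and 7 mm across of its place, height 104 to 115 mm), bend pointing to the rest's +x as before (value of joint toggle above 0.62 rad and x of rod in the frame of rest between -0.02 and 0.02 m and y of rod in the frame of rest between -0.007 and 0.007 m and z of rod in the frame of rest between 0.104 and 0.115 m and x of rod_tip in the frame of rest above 0.12 m and angle between rod's own z axis and vertical below 0.12 rad and linear speed of rod below 0.02 m/s); the robot touches nothing.
It fails at once if the rod loads the lamp or its toggle with more than 9 N (contact force between rod and lamp above 9 N).
It fails at once if the gripper or arm touches the lamp (contact force between any of the fingers, the arm and lamp above 1 N).
It fails at once if the cubby is bumped with more than 8 N (contact force between any of the fingers, the arm, rod and cubby above 8 N).
It fails at once if the charger, jar, tray or pick is moved more than 15 mm (distance of any of charger, jar, tray, pick from where it was at the start of the episode above 0.015 m).
It also fails if it takes over 72 s, if anything falls off the work surface, if the arm or the gripper's body presses on something with over 40 N, if the wrist force passes 120 N, or if a joint passes its speed limit or range.

## Working session

There is one attempt and no reset: what is moved stays moved. The work goes in short steps, Python scripts to look and compute and a tool call to move; the robot and the scene stay as the last step left them, time stands still between calls to the robot, and variables do not carry over. Pictures are saved under pics/ and viewed, about 8 in all and at most 12, crops included, and the job is handed in when it is done.

Besides the shell and the picture viewer there is one more tool, called after "Request:" as a command line: name --argument value ..., lists and objects as JSON in quotes. send_rows: Moves the arm, as the interface text tells. Its arguments: {"type":"object","properties":{"plan":{"type":"array"},"jaw":{"type":"number"},"force":{"type":"number"}},"required":["plan"]}

```bash
mkdir -p pics; cat > h.py <<'E'
import numpy as np, cv2
from plant import r
from scipy.spatial.transform import Rotation as R
def shot(n,f=None):
    p=r.capture(n)
    if f: cv2.imwrite('pics/'+f,p['color'][:,:,::-1])
    return p
def cloud(p):
    K=p['mtx'];v,u=np.mgrid[0:480,0:640].astype(float)
    d=np.zeros(5);d[0]=p['k1']
    q=cv2.undistortPoints(np.stack([u.ravel(),v.ravel()],1)[:,None],K,d)[:,0].reshape(480,640,2)
    z=p['range_z'];c=np.dstack([q[...,0]*z,q[...,1]*z,z])
    w=c@p['pose'][:3,:3].T+p['pose'][:3,3]
    w[z==0]=np.nan
    return w
E
python3 - <<'E'
from h import *
s=r.get_state();print(s)
a=shot('scene','s1.png');b=shot('top','t1.png')
im=np.hstack([a['color'],b['color']])[:,:,::-1]
for p,n in((a,'s'),(b,'t')):
    w=cloud(p)
    print(n,p['pose'].round(3).tolist(),p['k1'])
    for t in ['rod','rest','cubby','lamp','switch','charger','jar','tray','pick']:
        for d in r.trace(p,t)[:4]:
            print(n,t,round(d['score'],2),np.round(d['uv']),np.nanmedian(w[d['mask']],0).round(3),d['mask'].sum())
E
```

```text
{'time_s': 0.0, 'joints': array([ 9.19091234e+01,  2.05905567e+01,  6.35609065e-01, -2.10927188e-02,
       -7.01364485e+01, -1.65066190e+01]), 'qd': array([-0.03149684, -0.03269349, -0.02104886,  0.01266141,  0.08130869,
       -0.017344  ]), 'joint_torque': array([ 3.16430132e-04, -5.82714593e+01,  2.93050826e+01,  6.99717432e+00,
        7.11073910e-03, -1.48600216e-04]), 'tcp_pos': array([0.17002343, 0.6527709 , 0.24464346]), 'eef_rot': array([  94.26738212,   89.90647689, -100.33729622]), 'contact_force': array([-0.05918   ,  0.15230146, -0.16837318]), 'moment': array([-0.00133338,  0.00552103, -0.01233828]), 'gripper_width': 0.08758309772562224}
s [[0.514, 0.537, -0.669, 1.26], [0.858, -0.335, 0.39, -0.436], [-0.015, -0.774, -0.633, 0.897], [0.0, 0.0, 0.0, 1.0]] 0.031686022970039154
s rod 0.85 [334. 199.] [0.13  0.277 0.014] 173
s rod 0.79 [414. 221.] [0.478 0.324 0.113] 489
s rod 0.65 [461. 230.] [0.503 0.524 0.01 ] 189
s rest 0.59 [395. 239.] [0.44  0.308 0.014] 1150
s cubby 0.77 [381. 328.] [0.738 0.064 0.067] 9454
s lamp 0.74 [341. 308.] [ 0.708 -0.049  0.178] 3331
s switch
[... 342 characters left out ...]
1.0, 0.005, -0.008, 0.067], [0.007, -0.061, -0.998, 1.309], [0.0, 0.0, 0.0, 1.0]] 0.050975734246908024
t rod 0.97 [216. 354.] [0.131 0.296 0.014] 681
t rod 0.76 [123. 202.] [0.498 0.52  0.011] 376
t rod 0.55 [200. 211.] [0.464 0.322 0.117] 701
t rest 0.57 [213. 229.] [0.435 0.307 0.012] 1772
t cubby 0.84 [310.  98.] [0.671 0.072 0.085] 7158
t lamp 0.82 [356. 110.] [ 0.685 -0.033  0.043] 4384
t lamp 0.2 [199. 209.] [0.47  0.324 0.117] 706
t switch 0.59 [352. 114.] [ 0.685 -0.033  0.042] 4465
t charger 0.65 [273. 129.] [0.669 0.162 0.045] 1329
t jar 0.63 [478. 230.] [ 0.436 -0.311  0.071] 673
t tray 0.98 [361. 231.] [ 0.427 -0.049  0.003] 2141
t pick 0.63 [360. 238.] [ 0.409 -0.05   0.011] 151
```

```bash
python3 - <<'E'
import cv2,numpy as np
a=cv2.imread('pics/t1.png');b=cv2.imread('pics/s1.png')
cv2.imwrite('pics/v1.png',cv2.resize(a[40:400,60:540],(800,600),interpolation=cv2.INTER_CUBIC))
cv2.imwrite('pics/v2.png',cv2.resize(b[120:420,160:560],(800,600),interpolation=cv2.INTER_CUBIC))
E
```

```text
(no output)
```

View pics/v1.png

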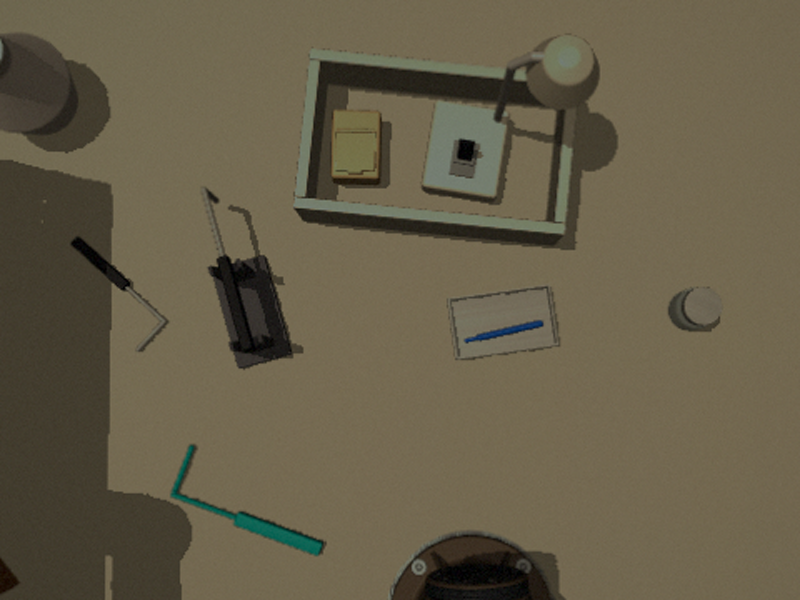

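View pics/v2.png

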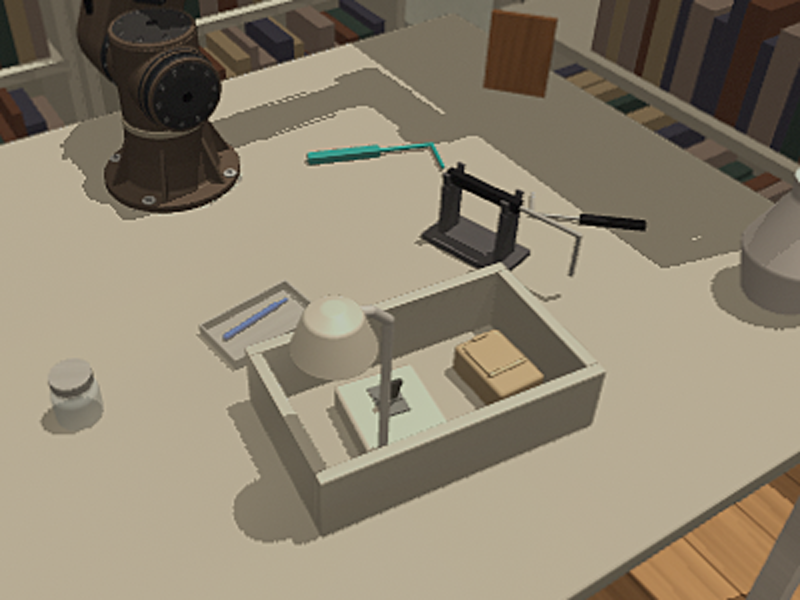

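Seen: in the top view the black rod in the rest is at full-image px (200,215). The candidates are that one, a small black one on the worktop (123,202) and a turquoise one (216,354). The rod in the rest is black, the larger of its colour and lying in the forks, so it is the one meant. The lamp base is at about (340,130), with the toggle at (339,130).

```bash
python3 - <<'E'
from h import *
a=shot('scene');b=shot('top')
def rect(P):
    c,wh,an=cv2.minAreaRect((P[:,:2]*1000).astype(np.float32)); return np.round(c,1),np.round(wh,1),round(an,2)
for p in(b,a):
    w=cloud(p);x,y,z=w[...,0],w[...,1],w[...,2];g=p['color'].astype(int).sum(2)
    m=(z>.092)&(z<.106)&(x>.5)&(x<.9)&(y>-.2)&(y<.33)
    m=cv2.morphologyEx(m.astype(np.uint8),cv2.MORPH_OPEN,np.ones((3,3)))>0
    print('cubby',rect(w[m]),np.median(z[m]))
    m=(z>.034)&(z<.046)&(x>.55)&(x<.82)&(y>-.12)&(y<.09)&(g>250)
    m=cv2.morphologyEx(m.astype(np.uint8),cv2.MORPH_OPEN,np.ones((3,3)))>0
    print('lampbase',rect(w[m]),np.median(z[m]),m.sum())
    m=(z>.05)&(z<.1)&(x>.6)&(x<.76)&(y>-.09)&(y<.03)
    print('toggle',m.sum(),rect(w[m]) if m.sum()>4 else '',np.nanmax(z[m]) if m.sum() else'', w[m].mean(0))
    m=(z>.105)&(z<.14)&(x>.36)&(x<.55)&(y>.25)&(y<.37)&(g<200)
    print('handle',rect(w[m]),np.median(z[m]),m.sum())
    m=(z>.1)&(z<.13)&(x>.36)&(x<.62)&(y>.25)&(y<.4)
    print('rod all',rect(w[m]),np.median(z[m]),m.sum())
    m=(z>.004)&(z<.025)&(x>.3)&(x<.6)&(y>.22)&(y<.4)
    print('foot',rect(w[m]))
    m=(z>.22)&(z<.31)&(x>.6)&(x<.95)&(y>-.25)&(y<.1)
    print('shade',rect(w[m]),np.nanmax(z[m]),w[m].mean(0))
E
```

```text
cubby (array([664.2,  46.3]), array([373.6, 225.2]), 84.08) 0.09863172437171808
lampbase (array([670. ,   5.4]), array([107.5, 128.1]), 80.62) 0.03899832248987156 1811
toggle 531 (array([710.3, -33.7]), array([113.1, 114.7]), 6.78) 0.09993060771751772 [ 0.73180951 -0.01925225  0.07773434]
handle (array([455.2, 320.1]), array([157.9,  42.8]), 15.58) 0.11851861877473036 562
rod all (array([488.4, 329.5]), array([227. ,  43.2]), 15.25) 0.11727106341429494 764
foot (array([449.8, 309.9]), array([179.5, 299.3]), 89.91)
shade (array([705.3, -90.8]), array([110.6,  78. ]), 65.62) 0.2974510417037455 [ 0.69707844 -0.09466659  0.27129851]
cubby (array([664.3,  46.7]), array([375.5, 225.4]), 83.95) 0.09991338040221542
lampbase (array([665.4,  -5.3]), array([202.6, 210.2]), 84.1) 0.0403167443330244 1346
toggle 185 (array([711.9, -32.5]), array([ 99.1, 118.1]), 3.07) 0.09997927218817437 [ 0.71869267 -0.03488453  0.08367163]
handle (array([465.1, 320.8]), array([171.2,  42.6]), 16.72) 0.11770776464680799 320
rod all (array([491.4, 329.6]), array([227.8,  46.2]), 16.06) 0.11505625373535211 491
foot (array([451.3, 309.9]), array([294.9, 177.8]), 0.4)
shade (array([ 721.3, -100.5]), array([105.8,  72.9]), 61.82) 0.2955842644808707 [ 0.72457423 -0.10895183  0.26878049]
```

```bash
cat >> h.py <<'E'
def Rt(yaw):  # tool down, jaw axis across a rod whose x is at yaw (deg); choose nearer half turn
    c,s_=np.cos(np.radians(yaw)),np.sin(np.radians(yaw))
    y=np.array([-s_,c,0]);x=np.array([0,0,-1.]);return np.stack([x,y,np.cross(x,y)],1)
def cur():
    s=r.get_state();return np.array(s['tcp_pos']),R.from_euler('xyz',s['eef_rot'],degrees=True).as_matrix(),s
def goto(p,yaw,flip=False):
    t,M,s=cur();T=Rt(yaw)
    if flip:T=T@np.diag([1,-1,-1])
    print('shift/0.15',(M.T@(np.array(p)-t)/.15).round(4),'turn/(pi/4)',(R.from_matrix(M.T@T).as_rotvec()/(np.pi/4)).round(4),'|d|mm',np.linalg.norm(np.array(p)-t).round(4)*1000)
def st():
    t,M,s=cur();print(s['time_s'],t.round(4),s['eef_rot'].round(2),'F',s['contact_force'].round(2),'w',round(s['gripper_width'],4),'j',s['joints'].round(1))
E
python3 - <<'E'
from h import *
t,M,s=cur();print(M.round(3))
goto([.45,.315,.30],15.5);goto([.45,.315,.30],15.5,True)
p=shot('wrist');C=p['pose'];print((M.T@(C[:3,3]-t)).round(3),(M.T@C[:3,:3]).round(2).tolist(),p['mtx'][0,0])
E
```

```text
[[ 0.    -0.252 -0.968]
 [-0.    -0.968  0.252]
 [-1.     0.    -0.   ]]
shift/0.15 [-0.3628  1.7114 -2.3736] turn/(pi/4) [ 3.3311e+00 -0.0000e+00  1.0000e-04] |d|mm 442.3
shift/0.15 [-0.3628  1.7114 -2.3736] turn/(pi/4) [-0.6689 -0.     -0.    ] |d|mm 442.3
[-0.14  -0.001 -0.083] [[0.0, -0.3, 0.95], [1.0, 0.0, -0.0], [-0.0, 0.95, 0.3]] 392.3452888850994
```

Request:
send_rows --plan '[[[-0.2, 0.3, -0.3], [0, 0, 0]], [[-0.36, 0.5, -0.6], [0, 0, 0]], [[-0.36, 0.7, -0.9], [0, 0, 0]], [[-0.36, 0.85, -1.0], [0, 0, 0]], [[-0.36, 0.85, -1.0], [0, 0, 0]]]'

```text
time_s: 1.65
tcp_pos: [0.2852, 0.4885, 0.3013]
eef_rot: [-93.1, 89.9, 72.1]
contact_force: [-0.8, 0.3, 0.9]
gripper_width: 0.0876
```

Request:
send_rows --plan '[[[0, 0.2, -0.3], [-0.15, 0, 0]], [[0, 0.4, -0.6], [-0.3, 0, 0]], [[0, 0.6, -0.9], [-0.45, 0, 0]], [[0, 0.85, -1.0], [-0.6, 0, 0]], [[0, 0.85, -1.0], [-0.67, 0, 0]]]'

```text
time_s: 2.15
tcp_pos: [0.3988, 0.323, 0.3014]
eef_rot: [-125.3, 89.9, 70.1]
contact_force: [-0.2, 1.1, 1.3]
gripper_width: 0.0878
```

```bash
python3 - <<'E'
from h import *
st();goto([.45,.315,.30],15.5,True)
p=shot('wrist','w1.png');w=cloud(p);x,y,z=w[...,0],w[...,1],w[...,2]
m=(z>.1)&(z<.13)&(x>.36)&(x<.62)&(y>.25)&(y<.4)
print(m.sum(),cv2.minAreaRect((w[m][:,:2]*1000).astype(np.float32)))
E
```

```text
2.15 [0.3988 0.323  0.3014] [-125.31   89.9    70.14] F [-0.19  1.14  1.3 ] w 0.0878 j [ 60.9   3.2 -14.3  -0.  -72.5  44.5]
shift/0.15 [ 0.0095  0.1427 -0.315 ] turn/(pi/4) [-0.001  -0.0013  0.0018] |d|mm 51.9
5148 ((472.36767578125, 324.7535400390625), (189.12413024902344, 43.33048629760742), 15.782658576965332)
```

View pics/w1.png

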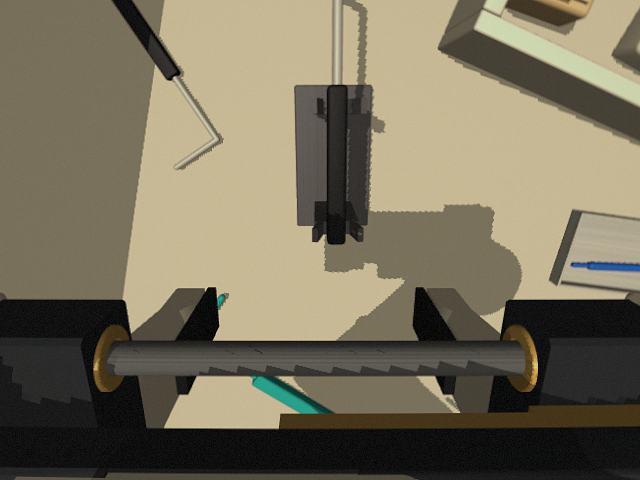

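```bash
python3 - <<'E'
from h import *
p=shot('wrist');w=cloud(p);x,y,z=w[...,0],w[...,1],w[...,2]
m=(x>.36)&(x<.62)&(y>.25)&(y<.42)&(z>.09)
P=w[m]
u=np.array([np.cos(np.radians(15.7)),np.sin(np.radians(15.7))]);n=np.array([-u[1],u[0]])
s=P[:,:2]@u;t=P[:,:2]@n
o=np.array([.45,.315]);print('ref',o@u,o@n)
for a in np.arange(.43,.68,.01):
    k=(s>=a)&(s<a+.01)
    if k.sum()>5:
        print(round(a,3),k.sum(),'t',np.percentile(t[k],[2,25,50,75,98]).round(4),'z',np.percentile(P[k,2],[5,50,95]).round(4))
E
```

```text
ref 0.5184504263743125 0.1814776994352022
0.44 20 t [0.1805 0.1827 0.1858 0.1881 0.1919] z [0.1187 0.1196 0.1203]
0.45 484 t [0.1643 0.1729 0.1847 0.1939 0.2051] z [0.1005 0.1201 0.1244]
0.46 2259 t [0.1563 0.1602 0.1924 0.2512 0.2521] z [0.1026 0.329  0.3444]
0.47 3117 t [0.1561 0.16   0.248  0.2516 0.2522] z [0.1207 0.3377 0.3555]
0.48 7959 t [0.1446 0.1562 0.2482 0.2522 0.2641] z [0.2881 0.3192 0.3645]
0.49 49022 t [0.1414 0.1685 0.1993 0.235  0.2662] z [0.3665 0.3851 0.3919]
0.5 23863 t [0.1391 0.1599 0.2019 0.2458 0.2672] z [0.3604 0.3667 0.3735]
0.51 10775 t [0.1289 0.145  0.157  0.2612 0.2765] z [0.3543 0.3644 0.3729]
0.52 239 t [0.1783 0.1821 0.1864 0.1905 0.1937] z [0.1183 0.1204 0.1217]
0.53 255 t [0.1785 0.1826 0.1865 0.1902 0.1937] z [0.118  0.1204 0.1218]
0.54 272 t [0.1779 0.182  0.186  0.19   0.1938] z [0.117  0.1203 0.1216]
0.55 455 t [0.1641 0.1792 0.1855 0.192  0.2056] z [0.1011 0.1203 0.1241]
0.56 655 t [0.1642 0.1737 0.1856 0.1951 0.2057] z [0.1004 0.1202 0.1246]
0.57 237 t [0.1784 0.1826 0.1858 0.1895 0.1937] z [0.1127 0.1202 0.1219]
0.58 139 t [0.1823 0.184  0.1862 0.1879 0.1893] z [0.1122 0.1143 0.1156]
0.59 141 t [0.1825 0.1842 0.1864 0.1879 0.1895] z [0.1123 0.114  0.1155]
0.6 154 t [0.1819 0.1836 0.1859 0.1881 0.1896] z [0.1116 0.114  0.1158]
0.61 154 t [0.182  0.1838 0.186  0.1882 0.1897] z [0.1111 0.1139 0.1158]
0.62 165 t [0.1822 0.184  0.1861 0.1882 0.1897] z [0.1111 0.1141 0.1156]
0.63 108 t [0.1825 0.1841 0.186  0.1878 0.1893] z [0.1129 0.1143 0.1158]
```

```bash
python3 - <<'E'
from h import *
p=shot('wrist');w=cloud(p);x,y,z=w[...,0],w[...,1],w[...,2]
u=np.array([np.cos(np.radians(15.7)),np.sin(np.radians(15.7))]);n=np.array([-u[1],u[0]])
s=w[...,:2]@u;t=w[...,:2]@n
k=(abs(t-.186)<.007)&(z>.1175)&(z<.1225)&(s>.42)&(s<.6);print('handle s',np.percentile(s[k],[.5,99.5]))
f=(abs(t-.186)>.0095)&(abs(t-.186)<.022)&(z>.118)&(z<.128)&(s>.42)&(s<.6)
for lo,hi in((.42,.51),(.52,.6)):
    q=f&(s>lo)&(s<hi);print('fork',np.percentile(s[q],[2,50,98]).round(4))
q=(abs(t-.186)<.04)&(z>.006)&(z<.018)&(s>.4)&(s<.62);print('foot',np.percentile(s[q],[.5,99.5]),np.percentile(t[q],[.5,99.5]))
g=.5125*u+.186*n;print(g)
goto([*g,.2],15.7,True);goto([*g,.11],15.7,True)
E
```

```text
handle s [0.44964538 0.57678788]
fork [0.4523 0.4588 0.4644]
fork [0.5569 0.5622 0.568 ]
foot [0.4377457  0.58425695] [0.14625164 0.22453411]
[0.44304784 0.31774339]
shift/0.15 [ 0.676   0.1387 -0.2726] turn/(pi/4) [-0.01   -0.0021  0.0028] |d|mm 111.3
shift/0.15 [ 1.276   0.1401 -0.2716] turn/(pi/4) [-0.01   -0.0021  0.0028] |d|mm 196.8
```

Request:
send_rows --plan '[[[0.2, 0.14, -0.272], [-0.01, -0.002, 0.003]], [[0.4, 0.14, -0.272], [-0.01, -0.002, 0.003]], [[0.6, 0.14, -0.272], [-0.01, -0.002, 0.003]], [[0.676, 0.139, -0.272], [-0.01, -0.002, 0.003]], [[0.676, 0.139, -0.272], [-0.01, -0.002, 0.003]]]'

```text
time_s: 2.8
tcp_pos: [0.4422, 0.318, 0.1985]
eef_rot: [42.2, 89.8, -122.1]
contact_force: [0.8, -0.4, 0.1]
gripper_width: 0.0874
```

```bash
python3 - <<'E'
from h import *
st();goto([.44305,.31774,.11],15.7,True)
E
```

```text
2.8 [0.4422 0.318  0.1985] [  42.24   89.8  -122.05] F [ 0.76 -0.42  0.11] w 0.0874 j [ 56.3  10.5 -19.6   0.  -60.1  49.4]
shift/0.15 [ 0.5898  0.0018 -0.0067] turn/(pi/4) [ 0.0002  0.0033 -0.003 ] |d|mm 88.5
```

Request:
send_rows --plan '[[[0.15, 0.001, -0.005], [0, 0.003, -0.003]], [[0.3, 0.001, -0.005], [0, 0.003, -0.003]], [[0.45, 0.001, -0.005], [0, 0.003, -0.003]], [[0.59, 0.001, -0.005], [0, 0.003, -0.003]], [[0.59, 0.001, -0.005], [0, 0.003, -0.003]]]' --jaw -0.2

```text
time_s: 3.3
tcp_pos: [0.4421, 0.318, 0.1092]
eef_rot: [33.2, 89.9, -131.0]
contact_force: [0.3, -0.5, -0.8]
gripper_width: 0.0532
```

Request:
send_rows --plan '[[[0, 0, 0], [0, 0, 0]], [[0, 0, 0], [0, 0, 0]], [[0, 0, 0], [0, 0, 0]], [[0, 0, 0], [0, 0, 0]], [[0, 0, 0], [0, 0, 0]]]' --jaw -1 --force 10

```text
time_s: 3.8
tcp_pos: [0.4424, 0.3181, 0.11]
eef_rot: [39.4, 89.9, -124.9]
contact_force: [-0.9, -0.3, 4.1]
gripper_width: 0.0161
```

Request:
send_rows --plan '[[[0, 0, 0], [0, 0, 0]], [[0, 0, 0], [0, 0, 0]], [[0, 0, 0], [0, 0, 0]], [[0, 0, 0], [0, 0, 0]], [[0, 0, 0], [0, 0, 0]]]' --jaw -1 --force 60

```text
time_s: 4.3
tcp_pos: [0.4423, 0.318, 0.11]
eef_rot: [39.7, 89.9, -124.6]
contact_force: [-1.2, -1.6, 1.0]
gripper_width: 0.0155
```

```bash
python3 - <<'E'
from h import *
st()
E
```

```text
4.3 [0.4423 0.318  0.11  ] [  39.67   89.9  -124.6 ] F [-1.17 -1.58  1.  ] w 0.0155 j [ 56.3  15.9 -25.9  -0.  -48.4  49.4]
```

Request:
send_rows --plan '[[[-0.15, 0, 0], [0, 0, 0]], [[-0.35, 0, 0], [0, 0, 0]], [[-0.6, 0, 0], [0, 0, 0]], [[-0.85, 0, 0], [0, 0, 0]], [[-0.85, 0, 0], [0, 0, 0]]]'

```text
time_s: 4.8
tcp_pos: [0.4444, 0.3202, 0.2428]
eef_rot: [-151.8, 89.6, 44.0]
contact_force: [0.7, 0.3, -2.5]
gripper_width: 0.0154
```

```bash
python3 - <<'E'
from h import *
st()
b=shot('top','t2.png');w=cloud(b);x,y,z=w[...,0],w[...,1],w[...,2]
p=shot('wrist','w2.png')
# lamp in the lamp area, both
rng=(x>.55)&(x<.82)&(y>-.14)&(y<.09)
g=b['color'].astype(int)
print('rod fwd in wrist');ww=cloud(p)
t,M,s=cur();q=(ww-t)@M  # tool coords: x down, z back along rod
m=(abs(q[...,1])<.012)&(q[...,0]<.06)&(q[...,0]>-.03)&(q[...,2]<-.07)
for a in np.arange(-.17,-.07,.01):
    k=m&(q[...,2]>=a)&(q[...,2]<a+.01)
    if k.sum()>3: print(round(a,3),k.sum(),np.median(q[k],0).round(4))
m2=rng&(z>.033)&(z<.046)&(g.sum(2)>250)
m2=cv2.morphologyEx(m2.astype(np.uint8),cv2.MORPH_OPEN,np.ones((3,3)))
n,l,stt,_=cv2.connectedComponentsWithStats(m2);i=1+stt[1:,4].argmax();P=w[l==i]
print('base',cv2.minAreaRect((P[:,:2]*1000).astype(np.float32)))
k=rng&(z>.048)&(z<.095)&(x>.61)&(x<.7)&(y>-.035)&(y<.045)
print('toggle',k.sum());print(w[k].round(3).tolist())
np.save('lampcl.npy',w)
E
```

```text
4.8 [0.4444 0.3202 0.2428] [-151.8    89.58   43.97] F [ 0.69  0.35 -2.55] w 0.0154 j [ 56.3   8.4 -16.1   0.1 -65.1  49.4]
rod fwd in wrist
-0.12 787 [-0.0064 -0.0005 -0.1144]
-0.11 845 [-0.0065 -0.0005 -0.1052]
-0.1 788 [-0.0065 -0.0004 -0.095 ]
-0.09 764 [-0.0064 -0.0004 -0.085 ]
-0.08 701 [-0.0063 -0.0004 -0.0751]
base ((670.04296875, 5.1317291259765625), (108.1130599975586, 127.43363189697266), 80.68175506591797)
toggle 113
[[0.668, 0.016, 0.086], [0.667, 0.014, 0.088], [0.667, 0.012, 0.089], [0.667, 0.009, 0.089], [0.668, 0.007, 0.086], [0.667, 0.005, 0.088], [0.668, 0.002, 0.086], [0.667, 0.016, 0.081], [0.666, 0.014, 0.083], [0.666, 0.011, 0.083], [0.665, 0.009, 0.087], [0.667, 0.007, 0.081], [0.666, 0.005, 0.084], [0.667, 0.002, 0.082], [0.666, 0.0, 0.085], [0.666, -0.002, 0.083], [0.665, -0.004, 0.087], [0.664, 0.016, 0.082], [0.664, 0.014, 0.082], [0.664, 0.012, 0.085], [0.664, 0.009, 0.083], [0.664, 0.007, 0.083], [0.663, 0.005, 0.087], [0.663, 0.002, 0.086], [0.664, -0.0, 0.083], [0.663, -0.002, 0.086], [0.664, -0.005, 0.084], [0.662, 0.016, 0.081], [0.661, 0.014, 0.084]
[... 1221 characters left out ...]
001, 0.06], [0.655, -0.001, 0.064], [0.655, -0.003, 0.063], [0.654, 0.018, 0.058], [0.656, 0.015, 0.053], [0.654, 0.013, 0.058], [0.654, 0.01, 0.057], [0.656, 0.008, 0.052], [0.654, 0.006, 0.059], [0.653, 0.004, 0.061], [0.654, 0.001, 0.06], [0.654, -0.001, 0.06], [0.653, 0.022, 0.053], [0.654, 0.015, 0.049], [0.654, 0.012, 0.048], [0.654, 0.01, 0.051], [0.653, 0.008, 0.055], [0.653, 0.006, 0.052], [0.654, 0.003, 0.05], [0.652, 0.001, 0.058], [0.652, -0.001, 0.056], [0.654, -0.004, 0.048], [0.652, 0.01, 0.049], [0.652, 0.005, 0.049], [0.652, 0.003, 0.05], [0.652, 0.001, 0.049], [0.652, -0.002, 0.05], [0.647, 0.005, 0.049], [0.647, 0.003, 0.049], [0.647, -0.004, 0.049], [0.635, 0.013, 0.049]]
```

```bash
python3 - <<'E'
from h import *
t,M,s=cur();print(M.round(3).tolist())
goto([.5259,.0287,.245],-9.3,True)
E
```

```text
[[-0.001, 0.271, -0.963], [0.0, -0.963, -0.271], [-1.0, -0.0, 0.001]]
shift/0.15 [-0.049   2.0101 -0.0133] turn/(pi/4) [5.559e-01 8.000e-04 2.000e-04] |d|mm 301.59999999999997
```

Request:
send_rows --plan '[[[0, 0.15, 0], [0, 0, 0]], [[0, 0.4, 0], [0, 0, 0]], [[0, 0.65, 0], [0.1, 0, 0]], [[0, 0.9, 0], [0.2, 0, 0]], [[0, 1.0, 0], [0.3, 0, 0]]]'

```text
time_s: 5.4
tcp_pos: [0.4822, 0.171, 0.2357]
eef_rot: [25.4, 89.8, -152.7]
contact_force: [0.5, 0.9, -1.7]
gripper_width: 0.0155
```

```bash
python3 - <<'E'
from h import *
st();goto([.5259,.0287,.245],-9.3,True)
E
```

```text
5.4 [0.4822 0.171  0.2357] [  25.37   89.76 -152.7 ] F [ 0.47  0.87 -1.66] w 0.0155 j [ 41.5   5.6 -20.3  -0.1 -64.3  50.5]
shift/0.15 [-0.061   0.9582 -0.2589] turn/(pi/4) [ 0.2495  0.0045 -0.0027] |d|mm 149.2
```

Request:
send_rows --plan '[[[-0.06, 0.25, -0.07], [0.06, 0.004, -0.003]], [[-0.06, 0.5, -0.14], [0.13, 0.004, -0.003]], [[-0.06, 0.75, -0.2], [0.2, 0.004, -0.003]], [[-0.06, 0.95, -0.26], [0.25, 0.004, -0.003]], [[-0.06, 0.96, -0.26], [0.25, 0.004, -0.003]]]'

```text
time_s: 5.9
tcp_pos: [0.5256, 0.0254, 0.2425]
eef_rot: [26.8, 89.8, -162.8]
contact_force: [-0.7, -0.0, -2.3]
gripper_width: 0.0155
```

```bash
python3 - <<'E'
from h import *
st();goto([.5259,.0287,.245],-9.3,True)
p=shot('wrist','w3.png');w=cloud(p);x,y,z=w[...,0],w[...,1],w[...,2]
c=np.array([.67,.0051]);a=np.radians(-9.3);u=np.array([np.cos(a),np.sin(a)]);n=np.array([-u[1],u[0]])
lx=(w[...,:2]-c)@u;ly=(w[...,:2]-c)@n
m=(abs(ly)<.02)&(lx>-.06)&(lx<.06)&(z>.05)&(z<.1)
print(m.sum(),'toggle lx,ly,z pct',[np.percentile(v[m],[1,10,50,90,99]).round(4) for v in(lx,ly,z)])
k=m&(z>.082);print('top',k.sum(),[np.percentile(v[k],[2,50,98]).round(4) for v in(lx,ly)])
m=(z>.12)&(z<.26)&(lx>-.06)&(lx<.05)&(abs(ly)<.03)
print('rod',m.sum(),[np.percentile(v[m],[1,50,99]).round(4) for v in(lx,ly,z)])
m=(z>.15)&(z<.215)&(lx>-.06)&(lx<.05)&(abs(ly)<.03)
print('leg',m.sum(),[np.percentile(v[m],[1,50,99]).round(4) for v in(lx,ly,z)])
E
```

```text
5.9 [0.5256 0.0254 0.2425] [  26.77   89.75 -162.82] F [-0.68 -0.04 -2.27] w 0.0155 j [ 24.1   6.8 -18.   -0.  -65.4  56.3]
shift/0.15 [-0.0164 -0.0219  0.002 ] turn/(pi/4) [-0.0064  0.0049 -0.0025] |d|mm 4.1000000000000005
260 toggle lx,ly,z pct [array([-0.015 , -0.0133, -0.0072, -0.0009,  0.0011]), array([0.0054, 0.0058, 0.008 , 0.01  , 0.0107]), array([0.0508, 0.0566, 0.0763, 0.0868, 0.0879])]
top 97 [array([-0.0057, -0.0026,  0.0011]), array([0.0056, 0.0077, 0.0104])]
rod 2657 [array([-0.0596, -0.0432, -0.0288]), array([-0.0072, -0.0033,  0.0007]), array([0.243 , 0.2462, 0.2481])]Traceback (most recent call last):
  File "<stdin>", line 12, in <module>
    return _quantile_unchecked(
        a, q, axis, out, overwrite_input, method, keepdims, weights)
    return _ureduce(a,
                    func=_quantile_ureduce_func,
    ...<5 lines>...
                    overwrite_input=overwrite_input,
                    method=method)
    r = func(a, **kwargs)
    result = _quantile(arr,
                       quantiles=q,
    ...<2 lines>...
                       out=out,
                       weights=wgt)
    slices_having_nans = np.isnan(arr[-1, ...])
                                  ~~~^^^^^^^^^
IndexError: index -1 is out of bounds for axis 0 with size 0
```

View pics/w3.png

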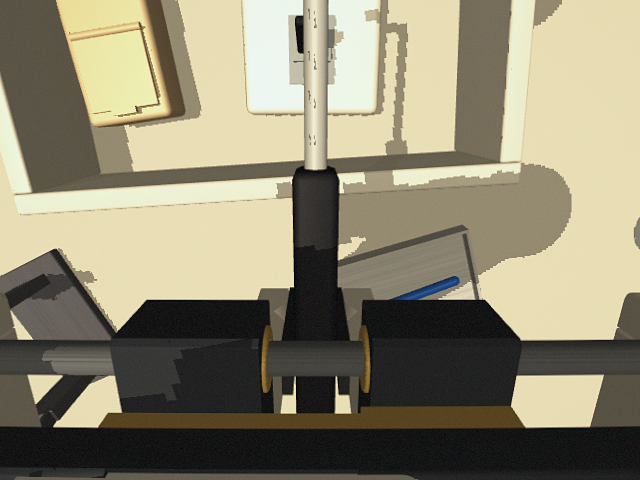

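Request:
send_rows --plan '[[[0, -0.022, 0.002], [-0.006, 0.005, -0.002]], [[0, -0.022, 0.002], [-0.006, 0.005, -0.002]], [[0.12, -0.022, 0.002], [-0.006, 0.005, -0.002]], [[0.24, -0.022, 0.002], [-0.006, 0.005, -0.002]], [[0.3, -0.022, 0.002], [-0.006, 0.005, -0.002]]]'

```text
time_s: 6.45
tcp_pos: [0.5244, 0.0305, 0.196]
eef_rot: [20.5, 89.9, -168.6]
contact_force: [0.3, 0.3, -2.3]
gripper_width: 0.0156
```

```bash
python3 - <<'E'
from h import *
st();goto([.5259,.0287,.141],-9.3,True)
E
```

```text
6.45 [0.5244 0.0305 0.196 ] [  20.54   89.88 -168.61] F [ 0.32  0.33 -2.33] w 0.0156 j [ 24.7   8.8 -22.1  -0.  -59.2  56.1]
shift/0.15 [ 0.3666  0.0098 -0.0126] turn/(pi/4) [ 0.0032  0.0024 -0.0009] |d|mm 55.0
```

Request:
send_rows --plan '[[[0.08, 0.01, -0.013], [0.003, 0.002, -0.001]], [[0.16, 0.01, -0.013], [0.003, 0.002, -0.001]], [[0.25, 0.01, -0.013], [0.003, 0.002, -0.001]], [[0.33, 0.01, -0.013], [0.003, 0.002, -0.001]], [[0.366, 0.01, -0.013], [0.003, 0.002, -0.001]]]'

```text
time_s: 6.95
tcp_pos: [0.5254, 0.0288, 0.1399]
eef_rot: [20.4, 89.9, -168.9]
contact_force: [-1.1, -1.0, -2.6]
gripper_width: 0.0156
```

Request:
send_rows --plan '[[[0, 0, 0], [0, 0, 0]], [[0, 0, 0], [0, 0, 0]], [[0, 0, 0], [0, 0, 0]], [[0, 0, 0], [0, 0, 0]], [[0, 0, 0], [0, 0, 0]]]'

```text
time_s: 7.45
tcp_pos: [0.5256, 0.0288, 0.1403]
eef_rot: [11.0, 89.9, -178.3]
contact_force: [-0.5, 0.3, -1.4]
gripper_width: 0.0155
```

```bash
cat >> h.py <<'E'
def force(n=6):
    F=[];P=[];Q=[]
    for i in range(n):
        r.capture('wrist');t,M,s=cur();F.append(s['contact_force']);P.append(t);Q.append(np.r_[s['moment'],s['joint_torque']])
    F=np.array(F);a=np.radians(-9.3);u=np.array([np.cos(a),np.sin(a),0])
    print('F',F.mean(0).round(2),'sd',F.std(0).round(2),'along lamp x',(F@u).mean().round(2),'pos',np.mean(P,0).round(4),'lx of tcp',((np.mean(P,0)-[.67,.0051,0])@u).round(4),'Mom',np.mean(Q,0)[:3].round(3),np.std(Q,0)[:3].round(3))
E
python3 - <<'E'
from h import *
st();force();goto([.5259,.0287,.141],-9.3,True)
b=shot('scene','s3.png');cv2.imwrite('pics/v4.png',cv2.resize(b['color'][220:370,280:480,::-1],(800,600),interpolation=cv2.INTER_CUBIC))
E
```

```text
7.45 [0.5256 0.0288 0.1403] [  10.97   89.93 -178.3 ] F [-0.46  0.28 -1.4 ] w 0.0155 j [ 24.5  12.2 -26.1  -0.  -51.7  56.3]
F [ 0.18  0.03 -2.69] sd [0.52 0.39 0.23] along lamp x 0.17 pos [0.5254 0.0288 0.14  ] lx of tcp -0.1465 Mom [-0.007  0.056 -0.013] [0.028 0.025 0.026]
shift/0.15 [-0.0074 -0.0002 -0.0037] turn/(pi/4) [ 0.0007  0.0023 -0.0008] |d|mm 1.2
```

View pics/v4.png

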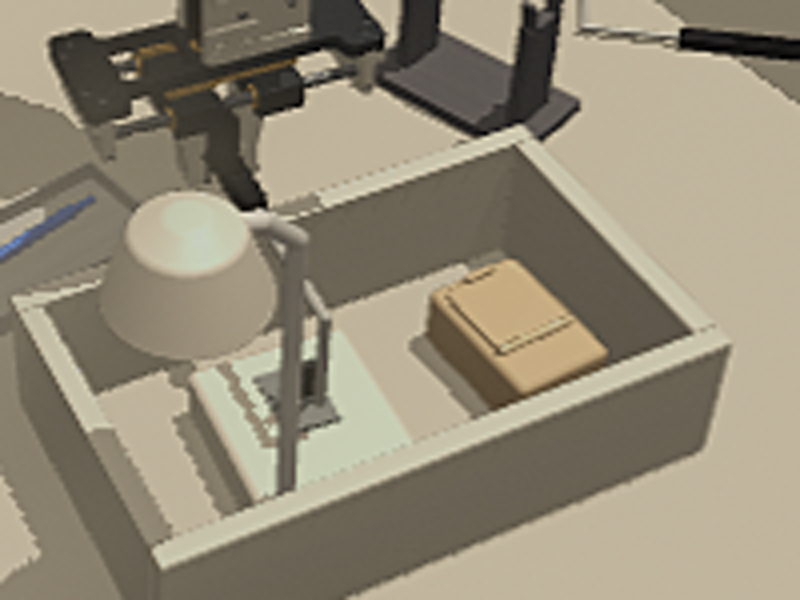

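Request:
send_rows --plan '[[[0, 0, 0.02], [0, 0, 0]], [[0, 0, 0.04], [0, 0, 0]], [[0, 0, 0.06], [0, 0, 0]], [[0, 0, 0.08], [0, 0, 0]], [[0, 0, 0.1], [0, 0, 0]]]'

```text
time_s: 8.3
tcp_pos: [0.5109, 0.0314, 0.1403]
eef_rot: [21.3, 90.0, -167.9]
contact_force: [2.5, -0.4, -0.4]
gripper_width: 0.0155
```

```bash
python3 - <<'E'
from h import *
force()
E
```

```text
F [ 1.52  0.14 -1.82] sd [0.38 0.22 0.57] along lamp x 1.47 pos [0.5106 0.0313 0.1401] lx of tcp -0.1616 Mom [-0.11  -0.516 -0.021] [0.019 0.029 0.043]
```

Request:
send_rows --plan '[[[0, 0, 0.01], [0, 0, 0]], [[0, 0, 0.02], [0, 0, 0]], [[0, 0, 0.03], [0, 0, 0]], [[0, 0, 0.04], [0, 0, 0]], [[0, 0, 0.05], [0, 0, 0]]]'

```text
time_s: 9.1
tcp_pos: [0.5033, 0.0325, 0.1401]
eef_rot: [16.5, 89.9, -172.7]
contact_force: [2.3, 0.0, -1.9]
gripper_width: 0.0153
```

```bash
python3 - <<'E'
from h import *
force()
E
```

```text
F [ 1.44 -0.03 -1.24] sd [0.72 0.71 0.53] along lamp x 1.42 pos [0.5032 0.0325 0.14  ] lx of tcp -0.1691 Mom [-0.126 -0.791  0.016] [0.029 0.076 0.024]
```

Request:
send_rows --plan '[[[0, 0, 0.006], [0, 0, 0]], [[0, 0, 0.012], [0, 0, 0]], [[0, 0, 0.018], [0, 0, 0]], [[0, 0, 0.024], [0, 0, 0]], [[0, 0, 0.03], [0, 0, 0]]]'

```text
time_s: 9.9
tcp_pos: [0.4987, 0.0332, 0.1399]
eef_rot: [16.5, 89.9, -172.8]
contact_force: [2.8, -0.8, -1.5]
gripper_width: 0.0157
```

```bash
python3 - <<'E'
from h import *
force()
b=shot('scene','s4.png');cv2.imwrite('pics/v5.png',cv2.resize(b['color'][280:340,310:390,::-1],(800,600),interpolation=cv2.INTER_CUBIC))
E
```

```text
F [ 1.87 -0.31 -1.01] sd [0.27 0.38 0.15] along lamp x 1.9 pos [0.4986 0.0332 0.1399] lx of tcp -0.1737 Mom [-0.072 -0.82   0.041] [0.03  0.082 0.033]
```

View pics/v5.png

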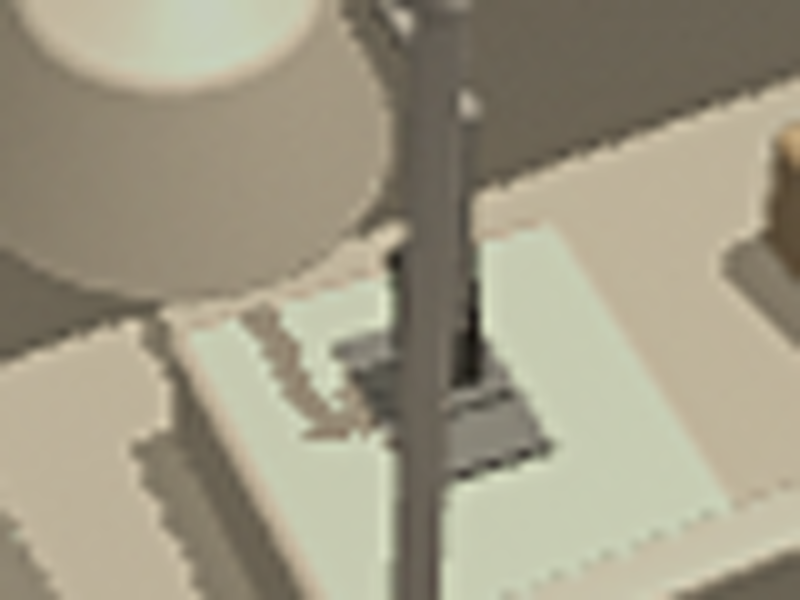

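Request:
send_rows --plan '[[[0, 0, 0.004], [0, 0, 0]], [[0, 0, 0.008], [0, 0, 0]], [[0, 0, 0.012], [0, 0, 0]], [[0, 0, 0.016], [0, 0, 0]], [[0, 0, 0.02], [0, 0, 0]]]'

```text
time_s: 10.75
tcp_pos: [0.4956, 0.0337, 0.1399]
eef_rot: [17.5, 89.9, -171.8]
contact_force: [2.8, 0.5, -2.8]
gripper_width: 0.0155
```

```bash
python3 - <<'E'
from h import *
force()
E
```

```text
F [ 2.57 -0.17 -1.98] sd [0.42 0.25 0.47] along lamp x 2.56 pos [0.4957 0.0337 0.1399] lx of tcp -0.1767 Mom [-0.083 -1.022  0.021] [0.018 0.025 0.029]
```

Request:
send_rows --plan '[[[0, 0, 0.003], [0, 0, 0]], [[0, 0, 0.006], [0, 0, 0]], [[0, 0, 0.009], [0, 0, 0]], [[0, 0, 0.012], [0, 0, 0]], [[0, 0, 0.014], [0, 0, 0]]]'

```text
time_s: 11.55
tcp_pos: [0.4947, 0.0342, 0.1403]
eef_rot: [30.7, 90.0, -158.5]
contact_force: [5.7, -1.4, -2.3]
gripper_width: 0.0153
```

```bash
python3 - <<'E'
from h import *
force()
E
```

```text
F [ 5.15 -0.78 -1.88] sd [0.38 0.36 0.38] along lamp x 5.21 pos [0.4943 0.0341 0.1403] lx of tcp -0.178 Mom [-0.356 -2.143  0.034] [0.028 0.077 0.03 ]
```

```bash
python3 - <<'E'
from h import *
for i in range(4): force(7)
E
```

```text
F [ 5.04 -0.76 -1.37] sd [0.51 0.46 0.46] along lamp x 5.1 pos [0.4943 0.0342 0.1403] lx of tcp -0.1781 Mom [-0.375 -2.254  0.015] [0.026 0.016 0.044]
F [ 5.07 -0.44 -1.34] sd [0.54 0.4  0.41] along lamp x 5.07 pos [0.4943 0.0342 0.1403] lx of tcp -0.1781 Mom [-0.361 -2.225  0.01 ] [0.041 0.025 0.028]
F [ 4.97 -0.59 -1.66] sd [0.48 0.4  0.41] along lamp x 5.0 pos [0.4943 0.0342 0.1403] lx of tcp -0.1781 Mom [-0.367 -2.252  0.013] [0.03  0.025 0.031]
F [ 5.32 -0.77 -2.02] sd [0.33 0.32 0.52] along lamp x 5.37 pos [0.4943 0.0342 0.1403] lx of tcp -0.1781 Mom [-0.356 -2.263  0.005] [0.028 0.012 0.03 ]
```

Request:
send_rows --plan '[[[0, 0, -0.02], [0, 0, 0]], [[0, 0, -0.04], [0, 0, 0]], [[0, 0, -0.06], [0, 0, 0]], [[0, 0, -0.08], [0, 0, 0]], [[0, 0, -0.08], [0, 0, 0]]]'

```text
time_s: 13.75
tcp_pos: [0.5062, 0.0321, 0.14]
eef_rot: [20.5, 89.9, -168.7]
contact_force: [0.5, -0.3, -1.4]
gripper_width: 0.0155
```

Request:
send_rows --plan '[[[-0.1, 0, 0], [0, 0, 0]], [[-0.25, 0, 0], [0, 0, 0]], [[-0.45, 0, 0], [0, 0, 0]], [[-0.65, 0, 0], [0, 0, 0]], [[-0.72, 0, 0], [0, 0, 0]]]'

```text
time_s: 14.25
tcp_pos: [0.5075, 0.0324, 0.2509]
eef_rot: [-151.1, 89.8, 19.6]
contact_force: [0.5, -0.0, -1.9]
gripper_width: 0.0158
```

```bash
cat > chk.py <<'E'
from h import *
force(4);st()
p=shot('wrist');ww=cloud(p);t,M,s=cur();q=(ww-t)@M
m=(abs(q[...,1])<.012)&(q[...,0]<.06)&(q[...,0]>-.03)&(q[...,2]<-.07)
for a in np.arange(-.13,-.07,.01):
    k=m&(q[...,2]>=a)&(q[...,2]<a+.01)
    if k.sum()>3: print(round(a,3),k.sum(),np.median(q[k],0).round(4))
m=(abs(q[...,1])<.009)&(abs(q[...,0]+.01)<.006)&(q[...,2]<-.03)&(q[...,2]>-.08);print('handle front end',np.percentile(q[m][:,2],[.5,5]),np.percentile(q[m],50,axis=0))
E
python3 chk.py; python3 - <<'E'
from h import *
u=np.array([np.cos(np.radians(15.7)),np.sin(np.radians(15.7))]);
b=shot('top','t4.png');w=cloud(b);x,y,z=w[...,0],w[...,1],w[...,2]
c=np.array([.67,.0051]);a=np.radians(-9.3);uu=np.array([np.cos(a),np.sin(a)]);n=np.array([-uu[1],uu[0]])
lx=(w[...,:2]-c)@uu;ly=(w[...,:2]-c)@n
m=(abs(ly)<.02)&(lx>-.06)&(lx<.06)&(z>.05)&(z<.1)
print('toggle',m.sum(),[np.percentile(v[m],[1,50,99]).round(4) for v in(lx,ly,z)])
k=m&(z>.08);print('top lx',np.percentile(lx[k],[2,50,98]).round(4))
goto([.4444,.32,.245],15.7,True)
E
```

```text
F [ 0.16  0.68 -1.97] sd [0.76 0.43 1.  ] along lamp x 0.05 pos [0.5065 0.0323 0.2486] lx of tcp -0.1658 Mom [-0.031  0.031  0.013] [0.011 0.123 0.038]
14.45 [0.5055 0.032  0.2466] [  14.3    89.81 -174.99] F [-1.07  0.53 -2.41] w 0.0157 j [ 25.8   4.6 -19.9  -0.1 -65.6  54.9]
-0.12 692 [-0.0045 -0.0009 -0.1138]
-0.11 845 [-0.0045 -0.0006 -0.1051]
-0.1 793 [-0.0046 -0.0009 -0.0951]
-0.09 757 [-0.0044 -0.0006 -0.085 ]
-0.08 728 [-0.0045 -0.0009 -0.0751]
handle front end [-0.07959827 -0.07446089] [-0.01073892 -0.0008477  -0.05174861]Traceback (most recent call last):
  File "<stdin>", line 7, in <module>
    return _quantile_unchecked(
        a, q, axis, out, overwrite_input, method, keepdims, weights)
    return _ureduce(a,
                    func=_quantile_ureduce_func,
    ...<5 lines>...
                    overwrite_input=overwrite_input,
                    method=method)
    r = func(a, **kwargs)
    result = _quantile(arr,
                       quantiles=q,
    ...<2 lines>...
                       out=out,
                       weights=wgt)
    slices_having_nans = np.isnan(arr[-1, ...])
                                  ~~~^^^^^^^^^
IndexError: index -1 is out of bounds for axis 0 with size 0
```

```bash
python3 - <<'E'
from h import *
goto([.4444,.32,.245],15.7,True)
E
```

```text
shift/0.15 [ 0.0078 -1.8302  0.7113] turn/(pi/4) [-0.5553  0.0057 -0.0011] |d|mm 294.5
```

Request:
send_rows --plan '[[[0, -0.15, 0.06], [0, 0, 0]], [[0, -0.4, 0.16], [0, 0, 0]], [[0, -0.65, 0.25], [-0.1, 0, 0]], [[0, -0.88, 0.34], [-0.2, 0, 0]], [[0, -0.95, 0.36], [-0.3, 0.003, 0]]]'

```text
time_s: 15.05
tcp_pos: [0.4742, 0.1837, 0.2448]
eef_rot: [24.8, 89.8, -150.7]
contact_force: [0.4, -0.6, -3.1]
gripper_width: 0.0157
```

```bash
python3 - <<'E'
from h import *
st();goto([.4444,.32,.245],15.7,True)
E
```

```text
15.05 [0.4742 0.1837 0.2448] [  24.76   89.76 -150.73] F [ 0.38 -0.64 -3.08] w 0.0157 j [ 43.3   4.9 -19.8  -0.1 -65.5  51.3]
shift/0.15 [-0.0028 -0.9216  0.1262] turn/(pi/4) [-0.2485  0.005  -0.0017] |d|mm 139.5
```

Request:
send_rows --plan '[[[0, -0.25, 0.03], [-0.06, 0.005, -0.002]], [[0, -0.5, 0.06], [-0.12, 0.005, -0.002]], [[0, -0.75, 0.1], [-0.2, 0.005, -0.002]], [[0, -0.92, 0.126], [-0.25, 0.005, -0.002]], [[0, -0.92, 0.126], [-0.25, 0.005, -0.002]]]'

```text
time_s: 15.55
tcp_pos: [0.4434, 0.3222, 0.2427]
eef_rot: [29.0, 89.9, -135.0]
contact_force: [0.2, -0.2, -2.4]
gripper_width: 0.0154
```

Request:
send_rows --plan '[[[0, 0, 0], [0, 0, 0]], [[0, 0, 0], [0, 0, 0]], [[0, 0, 0], [0, 0, 0]], [[0, 0, 0], [0, 0, 0]], [[0, 0, 0], [0, 0, 0]]]'

```text
time_s: 16.05
tcp_pos: [0.4437, 0.3217, 0.2429]
eef_rot: [27.8, 89.9, -136.2]
contact_force: [-0.0, -0.6, -2.1]
gripper_width: 0.0159
```

```bash
python3 chk.py; python3 - <<'E'
from h import *
goto([.4423,.318,.15],15.7,True)
b=shot('top','t4.png');w=cloud(b);x,y,z=w[...,0],w[...,1],w[...,2]
c=np.array([.67,.0051]);a=np.radians(-9.3);uu=np.array([np.cos(a),np.sin(a)]);n=np.array([-uu[1],uu[0]])
lx=(w[...,:2]-c)@uu;ly=(w[...,:2]-c)@n
m=(abs(ly)<.02)&(lx>-.06)&(lx<.06)&(z>.05)&(z<.1)
print('toggle',m.sum(),[np.percentile(v[m],[1,50,99]).round(4) for v in(lx,ly,z)])
k=m&(z>.08);print('top lx',np.percentile(lx[k],[2,50,98]).round(4))
E
```

```text
F [ 0.28  0.41 -2.55] sd [0.29 0.46 0.45] along lamp x 0.21 pos [0.4436 0.3219 0.2429] lx of tcp -0.2746 Mom [-0.069  0.03  -0.004] [0.023 0.012 0.018]
16.25 [0.4435 0.322  0.2428] [  26.4    89.88 -137.63] F [ 0.57  0.41 -2.7 ] w 0.0157 j [ 56.4   8.8 -15.6  -0.  -65.7  49.5]
-0.12 696 [-4.200e-03  1.000e-04 -1.137e-01]
-0.11 848 [-0.0042  0.0002 -0.1051]
-0.1 798 [-0.0041 -0.0001 -0.0951]
-0.09 752 [-0.0041  0.0003 -0.085 ]
-0.08 727 [-0.0041  0.0003 -0.0751]
handle front end [-0.07934839 -0.07318034] [-1.03984702e-02 -2.23968018e-05 -5.11525766e-02]
shift/0.15 [0.6185 0.0233 0.014 ] turn/(pi/4) [ 0.0063  0.0025 -0.0013] |d|mm 92.89999999999999
toggle 42 [array([-0.0345, -0.0298, -0.0157]), array([-0.0102, -0.0003,  0.0102]), array([0.0518, 0.0816, 0.0883])]
top lx [-0.0344 -0.031  -0.0277]
```

Request:
send_rows --plan '[[[0.05, 0.023, 0.014], [0.006, 0.002, -0.001]], [[0.2, 0.023, 0.014], [0.006, 0.002, -0.001]], [[0.4, 0.023, 0.014], [0.006, 0.002, -0.001]], [[0.55, 0.023, 0.014], [0.006, 0.002, -0.001]], [[0.6, 0.023, 0.014], [0.006, 0.002, -0.001]]]'

```text
time_s: 16.85
tcp_pos: [0.441, 0.3166, 0.15]
eef_rot: [32.1, 89.7, -132.2]
contact_force: [0.3, 0.6, -1.8]
gripper_width: 0.0154
```

Request:
send_rows --plan '[[[0, 0, 0], [0, 0, 0]], [[0, 0, 0], [0, 0, 0]], [[0, 0, 0], [0, 0, 0]], [[0, 0, 0], [0, 0, 0]], [[0, 0, 0], [0, 0, 0]]]'

```text
time_s: 17.35
tcp_pos: [0.4413, 0.3169, 0.1508]
eef_rot: [30.1, 89.8, -134.2]
contact_force: [-0.6, -0.2, -1.5]
gripper_width: 0.0155
```

```bash
python3 - <<'E'
from h import *
force(4);st();goto([.4423,.318,.1115],15.7,True)
E
```

```text
F [-0.27 -0.04 -2.34] sd [0.62 0.49 0.16] along lamp x -0.26 pos [0.4411 0.3167 0.1504] lx of tcp -0.2762 Mom [-0.031  0.014  0.008] [0.033 0.021 0.018]
17.55 [0.4411 0.3166 0.1502] [  31.9    89.75 -132.42] F [-1.31 -0.55 -2.56] w 0.0157 j [ 56.3  13.1 -23.3  -0.  -53.8  49.4]
shift/0.15 [ 0.2579 -0.0072 -0.0114] turn/(pi/4) [-0.0004  0.0048 -0.003 ] |d|mm 38.699999999999996
```

Request:
send_rows --plan '[[[0, -0.007, -0.011], [0, 0.005, -0.003]], [[0.05, -0.007, -0.011], [0, 0.005, -0.003]], [[0.1, -0.007, -0.011], [0, 0.005, -0.003]], [[0.15, -0.007, -0.011], [0, 0.005, -0.003]], [[0.18, -0.007, -0.011], [0, 0.005, -0.003]]]'

```text
time_s: 18.05
tcp_pos: [0.4419, 0.3175, 0.1219]
eef_rot: [38.9, 89.9, -125.4]
contact_force: [0.2, -0.8, -1.7]
gripper_width: 0.0158
```

```bash
python3 - <<'E'
from h import *
force(4);st();goto([.4423,.318,.1105],15.7,True)
E
```

```text
F [-0.17 -0.04 -2.11] sd [0.2  0.56 0.72] along lamp x -0.16 pos [0.442  0.3176 0.1223] lx of tcp -0.2755 Mom [-0.048  0.043  0.018] [0.051 0.052 0.011]
18.25 [0.4423 0.318  0.123 ] [ 82.56  89.98 -81.76] F [-0.32 -0.26 -1.21] w 0.0157 j [ 56.3  14.9 -25.1   0.  -50.   49.3]
shift/0.15 [0.0836 0.0001 0.0003] turn/(pi/4) [-0.0003  0.0001 -0.0004] |d|mm 12.5
```

Request:
send_rows --plan '[[[0.02, 0, 0], [0, 0, 0]], [[0.04, 0, 0], [0, 0, 0]], [[0.06, 0, 0], [0, 0, 0]], [[0.08, 0, 0], [0, 0, 0]], [[0.08, 0, 0], [0, 0, 0]]]'

```text
time_s: 18.75
tcp_pos: [0.4421, 0.3177, 0.1105]
eef_rot: [47.3, 89.9, -117.0]
contact_force: [0.2, -0.2, -2.2]
gripper_width: 0.0157
```

```bash
python3 - <<'E'
from h import *
force(4);st();goto([.4423,.318,.1100],15.7,True)
E
```

```text
F [-0.53 -0.16 -2.38] sd [0.2  0.49 0.57] along lamp x -0.5 pos [0.4424 0.318  0.111 ] lx of tcp -0.2752 Mom [-0.056  0.031 -0.002] [0.009 0.019 0.027]
18.95 [0.4424 0.3181 0.1112] [127.38  89.98 -36.93] F [-0.75 -0.21 -2.5 ] w 0.0155 j [ 56.3  15.7 -25.8   0.  -48.4  49.3]
shift/0.15 [0.0077 0.0002 0.0009] turn/(pi/4) [-0.0003 -0.0002 -0.0003] |d|mm 1.2
```

Request:
send_rows --plan '[[[0.005, 0, 0], [0, 0, 0]], [[0.009, 0, 0], [0, 0, 0]], [[0.009, 0, 0], [0, 0, 0]], [[0.009, 0, 0], [0, 0, 0]], [[0.009, 0, 0], [0, 0, 0]]]' --force 10

```text
time_s: 19.45
tcp_pos: [0.4425, 0.3181, 0.11]
eef_rot: [172.1, 90.0, 7.8]
contact_force: [-0.8, 0.3, 1.1]
gripper_width: 0.0156
```

Request:
send_rows --plan '[[[0, 0, 0], [0, 0, 0]], [[0, 0, 0], [0, 0, 0]], [[0, 0, 0], [0, 0, 0]], [[0, 0, 0], [0, 0, 0]], [[0, 0, 0], [0, 0, 0]]]' --jaw 0

```text
time_s: 19.95
tcp_pos: [0.4425, 0.3182, 0.11]
eef_rot: [175.2, 90.0, 10.9]
contact_force: [-0.1, 0.3, 0.1]
gripper_width: 0.043
```

Request:
send_rows --plan '[[[-0.05, 0, 0], [0, 0, 0]], [[-0.15, 0, 0], [0, 0, 0]], [[-0.4, 0, 0], [0, 0, 0]], [[-0.7, 0, 0], [0, 0, 0]], [[-1.0, 0, 0], [0, 0, 0]]]'

```text
time_s: 20.45
tcp_pos: [0.4422, 0.3178, 0.2621]
eef_rot: [133.8, 90.0, -30.5]
contact_force: [1.1, 0.9, -0.4]
gripper_width: 0.0438
```

Request:
send_rows --plan '[[[-0.1, 0, 0.2], [0, 0, 0]], [[-0.2, 0, 0.3], [0, 0, 0]], [[-0.2, 0, 0.3], [0, 0, 0]], [[-0.2, 0, 0.3], [0, 0, 0]], [[-0.2, 0, 0.3], [0, 0, 0]]]'

```text
time_s: 20.95
tcp_pos: [0.399, 0.3055, 0.2914]
eef_rot: [62.6, 89.9, -101.7]
contact_force: [-0.2, -0.5, 0.1]
gripper_width: 0.0435
```

```bash
python3 - <<'E'
from h import *
st()
p=shot('wrist','w9.png');w=cloud(p);x,y,z=w[...,0],w[...,1],w[...,2]
u=np.array([np.cos(np.radians(15.7)),np.sin(np.radians(15.7))]);n=np.array([-u[1],u[0]])
s=w[...,:2]@u;t=w[...,:2]@n
k=(abs(t-.186)<.012)&(z>.1165)&(z<.1235)&(s>.42)&(s<.6);print('handle s',np.percentile(s[k],[.5,99.5]))
for lo,hi in((.468,.48),(.48,.5),(.5,.52),(.52,.55),(.585,.61),(.61,.63),(.63,.66)):
    q=(abs(t-.186)<.0085)&(s>lo)&(s<hi)&(z>.1)&(z<.13)
    if q.sum()>5: print(lo,'t',np.median(t[q]).round(4),'z',np.median(z[q]).round(4))
b=shot('top','t9.png');w=cloud(b);x,y,z=w[...,0],w[...,1],w[...,2]
c=np.array([.67,.0051]);a=np.radians(-9.3);uu=np.array([np.cos(a),np.sin(a)]);nn=np.array([-uu[1],uu[0]])
lx=(w[...,:2]-c)@uu;ly=(w[...,:2]-c)@nn
k=(abs(ly)<.02)&(abs(lx)<.06)&(z>.08)&(z<.1);print('toggle top lx',np.percentile(lx[k],[2,50,98]).round(4))
for nm in('charger','jar','tray','pick'):
    for d in r.trace(b,nm)[:1]: print(nm,np.nanmedian(w[d['mask']],0).round(3))
E
```

```text
20.95 [0.399  0.3055 0.2914] [  62.59   89.93 -101.72] F [-0.15 -0.49  0.08] w 0.0435 j [ 59.9   2.5 -16.3   0.  -71.3  45.8]
handle s [0.45017008 0.57665464]
0.468 t 0.1863 z 0.1204
0.48 t 0.1863 z 0.1205
0.5 t 0.1871 z 0.1204
0.52 t 0.1864 z 0.1205
0.585 t 0.1864 z 0.1141
0.61 t 0.1864 z 0.114
toggle top lx [-0.0341 -0.0314 -0.0275]
charger [0.669 0.162 0.045]
jar [ 0.436 -0.31   0.072]
tray [ 0.427 -0.049  0.002]
pick [0.523 0.341 0.113]
```

View pics/w9.png

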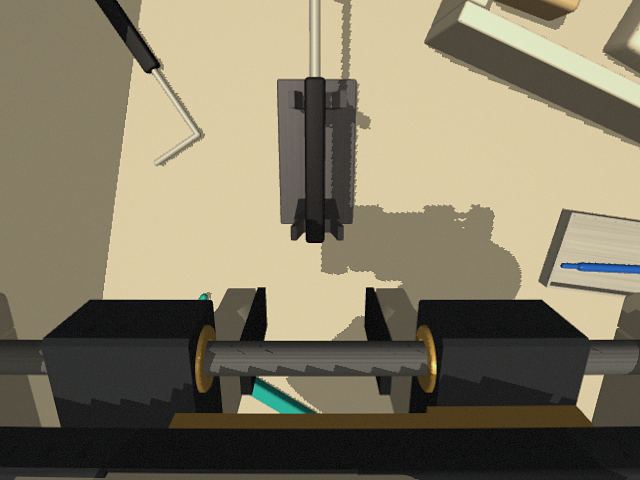

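The rod lies level in both forks at px (315,160), where it was found. The pick is still in the tray at (600,267), so the network's "pick" position on the rod is a false hit. I'm handing the job in.

```bash
python3 -c "
from plant import r
print(r.close_job())"
```

```text
the job is handed in; nothing more can be done
None
```

The toggle is pulled to its on stop and stayed there, and the rod is back in both forks of its rest. The job is handed in at about 21 s of the 72 s allowed. No verdict was reported.

**What I did:** I gripped the larger black rod from its rest at 60 N and reached over the lip. I then pulled the toggle slowly to its stop and held it there for about 1.7 s at roughly 5 N, inside the 4 to 7 N the latch needs. I then backed off, lifted out and laid the rod down where I had picked it up.

**Last checks:**
- **Toggle:** its top sits about 28 to 34 mm to the lip's side of the base centre, against about 1 mm before to 6 mm to the lip's side at the start. It was unchanged once the rod had left.
- **Rod:** it is level, within 1 mm of where it lay along and across the rest, with its handle top at 0.120 m as before.
- **Other things:** the charger, jar and tray read the same positions as at the start, to within a millimetre or so. The gripper is clear of everything.

**One check disagreed:** the network's final "pick" reading landed on the rod. I took it as a false hit because the last wrist picture shows the pick lying in its tray, but I did not re-measure its position.

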